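# Find the free-running rollers, roll the fork tube onto them and spin it

### The job

One of the two pairs of rollers on this stand has seized bearings. With closed fingers stroke the bare roller ends of the pair on the robot's left, then of the pair on its right, to feel which pair runs free; then, hand flat on top of the fork tube, roll it along the blue deck until it drops between the free-running pair and comes to rest there, and last give its top a brisk stroke so that it spins on by itself untouched, and leave it to run out. Move the tube only from above: do not grip it, lift it, push its side or bang on it, and leave the paint can, the wrench and the parts bin alone.

Things in the scene. Friction and masses are not known exactly. Their poses are not given: they have to be found in the camera images.
- tube_center (a point): Centre of the loose aluminium fork tube, 60 mm diameter, 260 mm long, about 0.6 kg, with an orange line painted along it. Its x axis runs along the tube. It starts on the deck near the middle. Its top is 90 mm above the bench on the deck and 84 mm in a nest.
- tube: The same tube (origin at its centre, same axes). It rolls without slipping, its centre moving half as far as the hand on top; left alone on the deck it coasts a few cm. A fingertip pressing with 3 to 10 N drives it; a hand that presses beside its top line starts it rolling. Impacts of over 60 N would dent it: touch down at about 20 mm/s.
- left_nest (a point): Where the tube's centre lies when it sits between the left pair of rollers: 53.8 mm above the bench. Axes as the stand's. The two steel rollers (24 mm diameter, 246 mm long, with red lines) lie along x, 22 mm to either side in y, tops 30 mm above the bench; their ends, more than 65 mm from the middle in x, are bare: deck and stop bar do not reach there.
- right_nest (a point): The same for the right pair of rollers. One pair, left or right, runs free: it turns under a finger with next to no drag, and a tube spun briskly on it (hand at 0.25 m/s or more, running off the top) turns on by itself for about half a second. The other pair looks the same but binds: its rollers hold back a finger that is pressed on lightly and stroked across, and a tube on it stops at once.
- stand: Roller stand fixed to the bench, base 270 x 380 mm; origin on the bench under the middle of the deck. Its y axis points from the right nest to the left nest (the rolling direction), 130 mm to each nest; x runs along the rollers, away from the robot; z up. Outside each pair stands a yellow stop bar: face 38 mm beyond the nest, top 60 mm above the bench, 130 mm wide.
- deck_top (a point): Centre of the top of the flat blue deck, 30 mm above the bench, axes as the stand's: 188 mm long in y and 130 mm wide in x, flush with the roller tops, 14 mm short of the nearer roller's top line. From the deck the tube drops 6 mm into a nest.
- can_mid (a point): Mid-height centre of a standing paint can, 84 mm diameter, 110 mm high: to be left alone.
- bin_mid (a point): Centre of a small beige parts bin, 110 x 90 mm, 50 mm high: to be left alone.
- wrench_mid (a point): Point near the middle of a wrench lying on the bench, 180 mm long along its x axis, under 20 mm high: to be left alone.

How it is judged (in metres and radians):
On the way, in this order (a step that is already met when the one before it is completed fails the run):
1. the fingers have touched the left pair of rollers (x of the grasp point in the frame of left_nest between -0.15 and 0.15 m and y of the grasp point in the frame of left_nest between -0.06 and 0.06 m and height (world z) of the grasp point below 0.065 m and contact force between the fingers and anything else above 0.5 N), for 0.1 s.
2. then the right pair (x of the grasp point in the frame of right_nest between -0.15 and 0.15 m and y of the grasp point in the frame of right_nest between -0.06 and 0.06 m and height (world z) of the grasp point below 0.065 m and contact force between the fingers and anything else above 0.5 N), for 0.1 s.
3. the tube has come to rest between a pair of rollers (((x of tube_center in the frame of left_nest between -0.05 and 0.05 m and y of tube_center in the frame of left_nest between -0.006 and 0.006 m and z of tube_center in the frame of left_nest between -0.003 and 0.003 m) or (x of tube_center in the frame of right_nest between -0.05 and 0.05 m and y of tube_center in the frame of right_nest between -0.006 and 0.006 m and z of tube_center in the frame of right_nest between -0.003 and 0.003 m)) and linear speed of tube below 0.02 m/s and angular speed of tube below 0.15 rad/s), for 0.2 s.
4. the tube spins on by itself there, untouched (only the free-running pair allows it) (((x of tube_center in the frame of left_nest between -0.05 and 0.05 m and y of tube_center in the frame of left_nest between -0.006 and 0.006 m and z of tube_center in the frame of left_nest between -0.003 and 0.003 m) or (x of tube_center in the frame of right_nest between -0.05 and 0.05 m and y of tube_center in the frame of right_nest between -0.006 and 0.006 m and z of tube_center in the frame of right_nest between -0.003 and 0.003 m)) and angular speed of tube above 0.6 rad/s and contact force between the fingers and tube below 0.05 N), for 0.2 s.
At the end, for the whole second after the job is handed in: the tube lies at rest between the pair of rollers on which it spun (centre within 6 mm across the nest, 3 mm in height and 50 mm along it) (all of step 3); the robot touches nothing.
It fails at once if the tube is gripped or pushed from the side (touched with the grasp point between the fingers lower than 85 mm above the bench) (contact force between the fingers and tube above 1 N and height (world z) of the grasp point below 0.085 m).
It fails at once if the tube is lifted or tipped off the stand (height (world z) of tube_center above 0.075 m or height (world z) of tube_center below 0.045 m).
It fails at once if the tube is struck or leaned on with more than 60 N (contact force between the fingers and tube above 60 N).
It fails at once if the paint can, the parts bin or the wrench is moved by more than 20 mm (distance of any of can_mid, bin_mid, wrench_mid from where it was at the start of the episode above 0.02 m).
It also fails if it takes over 72 s, if anything falls off the work surface, if the arm or the gripper's body presses on something with over 40 N, if the wrist force passes 120 N, or if a joint passes its speed limit or range.

### The arm

A 6-joint arm with a two-finger parallel gripper is mounted at the origin on the work surface. World frame = base frame: x ahead of the robot, y to its left, z up, the work surface at z = 0. Lengths are in m, angles in degrees, forces in N, time in s.
With the tool pointing down it reaches from about 0.4 to 0.825 m from the base axis. Payload 7 kg.
Tool frame: the origin (TCP) lies between the finger pads; the fingertips stand 19 mm ahead of it and the grasp point (between the pads) is the TCP (r.finger_overhang is the distance from the TCP to the fingertips, in m); z points along the fingers, y is the direction in which the jaws open and shut (so a half turn about z gives the same grasp; the last joint's range is limited). The gripper opens to 88 mm and grips with 3 to 60 N. Pads are 19 mm wide; open, the fingers measure 130 mm over their backs; the gripper's body (78 mm by 193 mm) begins 47 mm behind the grasp point.
Start: joints at [-58.035, 20.546, 0.682, 0, -70.136, -16.507], TCP at [0.18, -0.651, 0.246] pointing down, gripper open.
Joint ranges: [-176.03, 176.03], [-82.01, 121.73], [-58.28, 71.71], [-173.87, 95.51], [-174.79, -0.11], [-173.66, 173.66]. Speed limits (degrees/s): [136.94, 136.94, 172.46, 180, 180, 180].

### API

Orientations are given as [roll, pitch, yaw] about the fixed x, y, z axes, in that order (R = Rz(yaw) Ry(pitch) Rx(roll)).
In Python, from plant import r, optics gives the robot as it stands. The module is installed in compiled form; this text tells all that it offers.
- The arm moves only by the tool step_arm, never from a script. Its argument "increments" is a list of rows, each an object of numbers: "tx", "ty", "tz": the shift along the world's x, y, z in mm; "ax", "ay", "az": the turn, a rotation vector about the world's x, y, z in degrees; "claw": the gripper command: -1 is shut, 1 is fully open, values between are in proportion. In form: [{"tx": .., "ty": .., "tz": .., "ax": .., "ay": .., "az": .., "claw": ..}, ...]. A call has 1 to 12 rows; each row shifts and turns the commanded pose from where the row before left it; what a row does not reach is not made up. A row lasts 1/10 s, in which the tool goes at most 50 mm and 8.59 degrees, less where a joint would pass 70% of its speed; a pose out of reach is approached as far as the arm can. A call with a gripper value outside its range is refused whole. The fingers move at their own pace and stop on an object; "newtons" is the grip in N (left out, the last holds). Time passes only in rows, so rows that do not move let the fingers close. It gives the time, the measured TCP pose, the force and the opening at its end, in the units of the state.
- r.get_state(): the state, without advancing time (a new reading comes with each control period).
- optics.capture(name): name is "scene" or "side" or "wrist"; returns a dict with "image" (400x640x3 uint8, blue, green, red), "depth" (400x640 float32, m along the optical axis (not along the pixel's ray), 0 where there is no reading), "fx", "fy", "cx", "cy" (pixels), "distortion" ([k1, k2, p1, p2, k3] as OpenCV has them; the pictures are not rectified), "R" (3x3) and "t" (3): a world point X has camera coordinates R X + t. Camera axes: x right, y down, z forward; pixel columns grow to the right and rows downward; lengths in m; the calibration is good to about 2 mm. A picture is of the moment at which its call begins.
- r.close_job(): hands the job in, once; it reports no verdict.
The state is a dict: "time_s": time; "joints": joint angles; "qd": joint speeds; "joint_torque": joint torques, N m; "tcp_pos": TCP position; "eef_rot": TCP orientation; "contact_force": force on the tool from outside, world axes, zero at the start; "moment": the same for the moment, N m; "gripper_width": finger opening in m.
Only numpy, scipy, OpenCV 4.12 (cv2) and the standard library are available. Lean on these libraries where they do the work, as an engineer would, in place of code of your own. Each camera call takes 0.05 s, during which the arm holds its last target. There are 200 camera calls.

## Working session

There is one attempt and no reset: what is moved stays moved. The work goes in short steps, Python scripts to look and compute and a tool call to move; the robot and the scene stay as the last step left them, time stands still between calls to the robot, and variables do not carry over. Pictures are saved under pics/ and viewed, about 8 in all and at most 12, crops included, and the job is handed in when it is done.

Besides the shell and the picture viewer there is one more tool, called by a JSON object that holds its "name" and its "arguments". step_arm: Moves the arm, as the interface text tells. Its arguments: {"type":"object","properties":{"increments":{"type":"array","items":{"type":"object","properties":{"tx":{"type":"number"},"ty":{"type":"number"},"tz":{"type":"number"},"ax":{"type":"number"},"ay":{"type":"number"},"az":{"type":"number"},"claw":{"type":"number"}}}},"newtons":{"type":"number"}},"required":["increments"]}

```bash
mkdir -p pics; cat > h.py <<'E'
import numpy as np, cv2
from plant import r, optics
def cap(n):
    return optics.capture(n)
def cloud(c):
    h,w=c["depth"].shape
    K=np.array([[c["fx"],0,c["cx"]],[0,c["fy"],c["cy"]],[0,0,1]])
    uv=np.stack(np.meshgrid(np.arange(w),np.arange(h)),-1).reshape(-1,1,2).astype(np.float64)
    n=cv2.undistortPoints(uv,K,np.array(c["distortion"],float)).reshape(h,w,2)
    d=c["depth"].astype(float)
    P=np.dstack([n[...,0]*d,n[...,1]*d,d])
    return (P-np.array(c["t"]).ravel())@np.array(c["R"]), d>0   # R^T (p-t)
E
python3 - <<'E'
from h import *
ims=[]
for n in("scene","side"):
    c=cap(n);cv2.imwrite(f"pics/{n}0.png",c["image"])
    P,ok=cloud(c);hsv=cv2.cvtColor(c["image"],cv2.COLOR_BGR2HSV)
    print(n,"cam pos",-np.array(c["R"]).T@np.array(c["t"]).ravel())
    for nm,lo,hi in(("blue",(100,100,40),(125,255,255)),("yellow",(22,120,80),(35,255,255)),("orange",(8,150,100),(20,255,255)),("red",(0,150,60),(6,255,255))):
        m=cv2.inRange(hsv,lo,hi)
        N,l,s,ce=cv2.connectedComponentsWithStats(m)
        for i in range(1,N):
            if s[i,4]>40:
                q=P[(l==i)&ok]
                if len(q): print(nm,s[i],np.median(q,0).round(3),q.min(0).round(3),q.max(0).round(3))
print(r.get_state())
E
```

```text
scene cam pos [1.10109418 0.26320875 0.89798609]
blue [181  22  10  12  66] [-0.449 -1.689 -0.588] [-0.495 -1.704 -0.621] [-0.401 -1.672 -0.561]
blue [   0   30   67  180 5783] [ 0.77  -1.693 -0.43 ] [ 0.555 -1.711 -0.667] [ 1.161 -1.553  0.051]
blue [ 310  154   41   46 1041] [ 0.572 -0.01   0.03 ] [ 0.476 -0.053  0.003] [0.628 0.031 0.036]
blue [355 171  33  45 735] [0.565 0.117 0.03 ] [0.475 0.087 0.004] [0.626 0.141 0.035]
blue [281 196  13   9  55] [ 0.692 -0.085  0.019] [ 0.678 -0.104  0.004] [ 0.695 -0.065  0.024]
blue [365 235  14  10  63] [0.691 0.175 0.018] [0.677 0.16  0.005] [0.693 0.193 0.024]
blue [   22   252   234   148 21910] [ 1.231 -0.399 -0.34 ] [ 1.04  -0.725 -0.725] [ 1.495 -0.066 -0.325]
yellow [284 138  25  41 339] [ 0.568 -0.123  0.051] [ 0.492 -0.163 -0.005] [ 0.628 -0.12   0.065]
yellow [395 182  23  46 223] [0.57 0.22 0.06] [0.451 0.21  0.001] [0.626 0.225 0.065]
yellow [ 243  355  107   45 2497] [ 1.088  0.111 -0.34 ] [ 1.022 -0.054 -0.749] [ 1.201  0.325 -0.326]
orange [  0   0  55  22 635] [ 0.568 -1.252  0.249] [ 0.486 -1.426  0.242] [ 0.625 -1.169  0.
[... 2915 characters left out ...]
565 -0.002] [0.824 0.575 0.002]
{'time_s': 0.1, 'joints': array([-5.80328102e+01,  2.05883580e+01,  6.39490294e-01, -1.74225100e-02,
       -7.01378651e+01, -1.65064702e+01]), 'qd': array([-0.03603101, -0.08499482,  0.13112968,  0.04456737,  0.0038484 ,
        0.06545991]), 'joint_torque': array([-2.90150410e-04, -5.84164095e+01,  2.93753690e+01,  7.01548934e+00,
        1.01724706e-02, -7.21189576e-05]), 'tcp_pos': array([ 0.17979661, -0.65018172,  0.24470932]), 'eef_rot': array([ 1.79912188e+02, -8.94089528e-03, -1.64545205e+02]), 'contact_force': array([-0.68621948,  0.67254345, -0.19392319]), 'moment': array([-0.03085452,  0.00539431,  0.01889518]), 'gripper_width': 0.08772945729962482}
```

```bash
python3 - <<'E'
from h import *
S=[]
for n in("scene","side"):
    c=cap(n)
    P,ok=cloud(c);hsv=cv2.cvtColor(c["image"],cv2.COLOR_BGR2HSV)
    m=(cv2.inRange(hsv,(22,120,80),(35,255,255))>0)&ok
    for nm,ylo,yhi in(("R",-.2,-.1),("L",.18,.26)):
        q=P[m&(P[...,0]>.4)&(P[...,0]<.75)&(P[...,1]>ylo)&(P[...,1]<yhi)&(P[...,2]>.052)&(P[...,2]<.07)]
        if len(q)<20: print(n,nm,len(q));continue
        rc=cv2.minAreaRect((q[:,:2]*1000).astype(np.float32)); print(n,nm,rc,len(q))
    # tube: points z .075-.095 over stand
    q=P[ok&(P[...,2]>.075)&(P[...,2]<.1)&(abs(P[...,0]-.56)<.16)&(abs(P[...,1]-.05)<.1)]
    print(n,"tube",len(q),cv2.minAreaRect((q[:,:2]*1000).astype(np.float32)), cv2.fitLine((q[:,:2]*1000).astype(np.float32),cv2.DIST_L2,0,.01,.01).ravel(),np.percentile(q[:,2],98))
    q=P[ok&(cv2.inRange(hsv,(100,100,40),(125,255,255))>0)&(abs(P[...,2]-.03)<.006)&(abs(P[...,0]-.56)<.2)&(abs(P[...,1]-.05)<.2)]
    print("deck",cv2.minAreaRect((q[:,:2]*1000).astype(np.float32)))
a=cv2.imread("pics/scene0.png");b=cv2.imread("pics/side0.png")
cv2.imwrite("pics/a.png",np.hstack([a[80:330,200:500],b[130:380,170:470]]).repeat(1,0))
E
```

```text
scene R ((562.038818359375, -126.31210327148438), (129.3162078857422, 12.038251876831055), 0.4516124129295349) 166
scene L ((560.7230224609375, 219.80650329589844), (129.4917755126953, 10.354143142700195), 0.37383610010147095) 158
scene tube 1550 ((563.3458251953125, 66.46324157714844), (266.06494140625, 53.42748260498047), 4.5003790855407715) [9.9689448e-01 7.8748859e-02 5.7367419e+02 6.8904724e+01] 0.09275121251806963
deck ((564.6419067382812, 54.34431457519531), (257.34368896484375, 239.43919372558594), 0.05395161360502243)
side R ((559.9317016601562, -125.76899719238281), (128.017822265625, 14.413799285888672), 0.8132025003433228) 270
side L ((558.556640625, 219.5983428955078), (129.8966064453125, 10.377589225769043), 0.4570600986480713) 511
side tube 2612 ((562.3233032226562, 68.180419921875), (262.11181640625, 51.11840057373047), 5.398819446563721) [9.9615693e-01 8.7586641e-02 5.4898309e+02 7.3956665e+01] 0.09068513461355562
deck ((559.6119384765625, 46.21079635620117), (130.7101287841797, 189.16824340820312), 0.27279046177864075)
```

View pics/a.png

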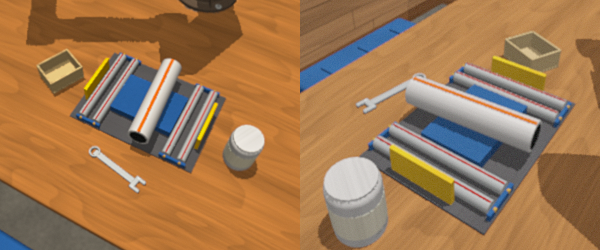

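View pics/scene0.png

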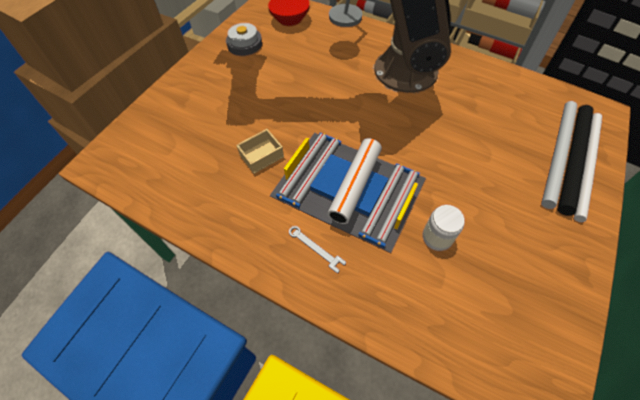

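{"name": "step_arm", "arguments": {"increments": [{"tx":26,"ty":42,"az":6.2,"claw":-1},{"tx":26,"ty":42,"az":6.2,"claw":-1},{"tx":26,"ty":42,"az":6.2,"claw":-1},{"tx":26,"ty":42,"az":6.2,"claw":-1},{"tx":26,"ty":42,"az":6.2,"claw":-1},{"tx":26,"ty":42,"az":6.2,"claw":-1},{"tx":26,"ty":42,"az":6.2,"claw":-1},{"tx":26,"ty":42,"az":6.2,"claw":-1},{"tx":26,"ty":42,"az":6.2,"claw":-1},{"tx":26,"ty":42,"az":6.2,"claw":-1},{"tx":26,"ty":42,"az":6.2,"claw":-1},{"tx":26,"ty":42,"az":6.2,"claw":-1}], "newtons": 20}}

```text
$.increments[0]: bad value
```

```bash
python3 - <<'E'
from h import *
s=r.get_state();print(s["time_s"],s["tcp_pos"],s["eef_rot"],s["gripper_width"],s["contact_force"],s["joints"])
c=cap("side");P,ok=cloud(c)
q=P[ok&(P[...,2]>.1)&(P[...,2]<.12)&(P[...,1]>.22)&(P[...,1]<.5)&(P[...,0]>.4)&(P[...,0]<.9)]
print("can",q.min(0),q.max(0),len(q))
q=P[ok&(P[...,2]>.04)&(P[...,2]<.06)&(P[...,1]>-.3)&(P[...,1]<-.135)&(P[...,0]>.35)&(P[...,0]<.9)]
print("bin",np.percentile(q,2,0),np.percentile(q,98,0),len(q))
E
```

```text
0.2 [ 0.1798092  -0.65034737  0.24498994] [ 1.79944069e+02 -8.03870272e-03 -1.64545374e+02] 0.08757203609635468 [ 0.65765528 -0.28521637 -0.14615691] [-5.80350811e+01  2.05758013e+01  6.54160399e-01 -8.70584486e-03
 -7.01342691e+01 -1.65073344e+01]
can [0.54950888 0.29215313 0.10003062] [0.62861146 0.37059477 0.1123409 ] 2140
bin [ 0.51709696 -0.29688175  0.04020057] [ 0.64475634 -0.18511155  0.04943637] 423
```

{"name": "step_arm", "arguments": {"increments": [{"tx":26,"ty":42,"tz":0,"ax":0,"ay":0,"az":6.2,"claw":-1},{"tx":26,"ty":42,"tz":0,"ax":0,"ay":0,"az":6.2,"claw":-1},{"tx":26,"ty":42,"tz":0,"ax":0,"ay":0,"az":6.2,"claw":-1},{"tx":26,"ty":42,"tz":0,"ax":0,"ay":0,"az":6.2,"claw":-1},{"tx":26,"ty":42,"tz":0,"ax":0,"ay":0,"az":6.2,"claw":-1},{"tx":26,"ty":42,"tz":0,"ax":0,"ay":0,"az":6.2,"claw":-1},{"tx":26,"ty":42,"tz":0,"ax":0,"ay":0,"az":6.2,"claw":-1},{"tx":26,"ty":42,"tz":0,"ax":0,"ay":0,"az":6.2,"claw":-1},{"tx":26,"ty":42,"tz":0,"ax":0,"ay":0,"az":6.2,"claw":-1},{"tx":26,"ty":42,"tz":0,"ax":0,"ay":0,"az":6.2,"claw":-1},{"tx":26,"ty":42,"tz":0,"ax":0,"ay":0,"az":6.2,"claw":-1},{"tx":26,"ty":42,"tz":0,"ax":0,"ay":0,"az":6.2,"claw":-1}], "newtons": 20}}

```text
time_s: 1.45
tcp_pos: [0.4926, -0.1446, 0.246]
eef_rot: [-180.0, 0.0, -89.9]
contact_force: [0.9, -0.3, 0.1]
gripper_width: 0.0011
```

{"name": "step_arm", "arguments": {"increments": [{"tx":-4.6,"ty":46,"tz":-13,"ax":0,"ay":0,"az":0,"claw":-1},{"tx":-4.6,"ty":46,"tz":-13,"ax":0,"ay":0,"az":0,"claw":-1},{"tx":-4.6,"ty":46,"tz":-13,"ax":0,"ay":0,"az":0,"claw":-1},{"tx":-4.6,"ty":46,"tz":-13,"ax":0,"ay":0,"az":0,"claw":-1},{"tx":-4.6,"ty":46,"tz":-13,"ax":0,"ay":0,"az":0,"claw":-1},{"tx":-4.6,"ty":46,"tz":-13,"ax":0,"ay":0,"az":0,"claw":-1},{"tx":0,"ty":17,"tz":-40,"ax":0,"ay":0,"az":0,"claw":-1},{"tx":0,"ty":0,"tz":-40,"ax":0,"ay":0,"az":0,"claw":-1},{"tx":0,"ty":0,"tz":-25,"ax":0,"ay":0,"az":0,"claw":-1},{"tx":0,"ty":0,"tz":-8,"ax":0,"ay":0,"az":0,"claw":-1},{"tx":0,"ty":0,"tz":-2,"ax":0,"ay":0,"az":0,"claw":-1},{"tx":0,"ty":0,"tz":0,"ax":0,"ay":0,"az":0,"claw":-1}]}}

```text
time_s: 2.65
tcp_pos: [0.465, 0.1467, 0.0534]
eef_rot: [-179.9, 0.0, -90.1]
contact_force: [-0.9, -0.7, -0.2]
gripper_width: 0.0007
```

{"name": "step_arm", "arguments": {"increments": [{"tx":0,"ty":2,"tz":-2,"ax":0,"ay":0,"az":0,"claw":-1},{"tx":0,"ty":0,"tz":-2,"ax":0,"ay":0,"az":0,"claw":-1},{"tx":0,"ty":0,"tz":-0.7,"ax":0,"ay":0,"az":0,"claw":-1},{"tx":0,"ty":0,"tz":0,"ax":0,"ay":0,"az":0,"claw":-1}]}}

```text
time_s: 3.05
tcp_pos: [0.4651, 0.149, 0.0491]
eef_rot: [-179.9, 0.1, -90.1]
contact_force: [-2.4, 1.1, 7.6]
gripper_width: 0.0004
```

{"name": "step_arm", "arguments": {"increments": [{"tx":0,"ty":2,"tz":0,"ax":0,"ay":0,"az":0,"claw":-1},{"tx":0,"ty":2,"tz":0,"ax":0,"ay":0,"az":0,"claw":-1},{"tx":0,"ty":2,"tz":0,"ax":0,"ay":0,"az":0,"claw":-1}]}}

```text
time_s: 3.35
tcp_pos: [0.4648, 0.1536, 0.049]
eef_rot: [-179.9, -0.1, -90.1]
contact_force: [1.6, -7.1, 10.0]
gripper_width: 0.0001
```

{"name": "step_arm", "arguments": {"increments": [{"tx":0,"ty":2,"tz":0,"ax":0,"ay":0,"az":0,"claw":-1},{"tx":0,"ty":2,"tz":0,"ax":0,"ay":0,"az":0,"claw":-1},{"tx":0,"ty":2,"tz":0,"ax":0,"ay":0,"az":0,"claw":-1}]}}

```text
time_s: 3.65
tcp_pos: [0.4648, 0.1595, 0.049]
eef_rot: [-180.0, -0.1, -90.1]
contact_force: [0.7, -7.0, 8.4]
gripper_width: 0.0
```

{"name": "step_arm", "arguments": {"increments": [{"tx":0,"ty":-2,"tz":0,"ax":0,"ay":0,"az":0,"claw":-1},{"tx":0,"ty":-2,"tz":0,"ax":0,"ay":0,"az":0,"claw":-1},{"tx":0,"ty":-2,"tz":0,"ax":0,"ay":0,"az":0,"claw":-1}]}}

```text
time_s: 3.95
tcp_pos: [0.4657, 0.1558, 0.0491]
eef_rot: [-179.8, 0.2, -90.1]
contact_force: [-0.1, 3.1, 5.3]
gripper_width: 0.0007
```

{"name": "step_arm", "arguments": {"increments": [{"tx":0,"ty":0,"tz":40,"ax":0,"ay":0,"az":0,"claw":-1},{"tx":0,"ty":0,"tz":40,"ax":0,"ay":0,"az":0,"claw":-1},{"tx":0,"ty":-42,"tz":20,"ax":0,"ay":0,"az":0,"claw":-1},{"tx":0,"ty":-45,"tz":0,"ax":0,"ay":0,"az":0,"claw":-1},{"tx":0,"ty":-45,"tz":0,"ax":0,"ay":0,"az":0,"claw":-1},{"tx":0,"ty":-45,"tz":0,"ax":0,"ay":0,"az":0,"claw":-1},{"tx":0,"ty":-45,"tz":-18,"ax":0,"ay":0,"az":0,"claw":-1},{"tx":0,"ty":0,"tz":-40,"ax":0,"ay":0,"az":0,"claw":-1},{"tx":0,"ty":0,"tz":-30,"ax":0,"ay":0,"az":0,"claw":-1},{"tx":0,"ty":0,"tz":-6,"ax":0,"ay":0,"az":0,"claw":-1},{"tx":0,"ty":0,"tz":-2,"ax":0,"ay":0,"az":0,"claw":-1},{"tx":0,"ty":0,"tz":0,"ax":0,"ay":0,"az":0,"claw":-1}]}}

```text
time_s: 5.15
tcp_pos: [0.465, -0.0672, 0.0528]
eef_rot: [-179.9, -0.0, -90.1]
contact_force: [0.8, -0.0, -0.2]
gripper_width: 0.0008
```

{"name": "step_arm", "arguments": {"increments": [{"tx":0,"ty":0,"tz":-2,"ax":0,"ay":0,"az":0,"claw":-1},{"tx":0,"ty":0,"tz":-2,"ax":0,"ay":0,"az":0,"claw":-1},{"tx":0,"ty":0,"tz":0,"ax":0,"ay":0,"az":0,"claw":-1}]}}

```text
time_s: 5.45
tcp_pos: [0.4653, -0.0672, 0.0491]
eef_rot: [-179.9, 0.0, -90.1]
contact_force: [-0.6, 0.3, 7.5]
gripper_width: 0.0004
```

{"name": "step_arm", "arguments": {"increments": [{"tx":0,"ty":2,"tz":0,"ax":0,"ay":0,"az":0,"claw":-1},{"tx":0,"ty":2,"tz":0,"ax":0,"ay":0,"az":0,"claw":-1},{"tx":0,"ty":2,"tz":0,"ax":0,"ay":0,"az":0,"claw":-1}]}}

```text
time_s: 5.75
tcp_pos: [0.4652, -0.0612, 0.0491]
eef_rot: [-179.9, 0.0, -90.1]
contact_force: [-1.1, 0.2, 7.2]
gripper_width: 0.0002
```

{"name": "step_arm", "arguments": {"increments": [{"tx":0,"ty":2,"tz":0,"ax":0,"ay":0,"az":0,"claw":-1},{"tx":0,"ty":2,"tz":0,"ax":0,"ay":0,"az":0,"claw":-1},{"tx":0,"ty":2,"tz":0,"ax":0,"ay":0,"az":0,"claw":-1}]}}

```text
time_s: 6.05
tcp_pos: [0.4652, -0.0551, 0.049]
eef_rot: [-179.9, 0.0, -90.1]
contact_force: [-1.1, 0.0, 4.7]
gripper_width: 0.0003
```

{"name": "step_arm", "arguments": {"increments": [{"tx":0,"ty":-2,"tz":0,"ax":0,"ay":0,"az":0,"claw":-1},{"tx":0,"ty":-2,"tz":0,"ax":0,"ay":0,"az":0,"claw":-1},{"tx":0,"ty":-2,"tz":0,"ax":0,"ay":0,"az":0,"claw":-1}]}}

```text
time_s: 6.35
tcp_pos: [0.4652, -0.0613, 0.049]
eef_rot: [-179.9, 0.0, -90.1]
contact_force: [-1.4, -0.7, 9.2]
gripper_width: 0.0005
```

{"name": "step_arm", "arguments": {"increments": [{"tx":0,"ty":0,"tz":45,"ax":0,"ay":0,"az":0,"claw":-1},{"tx":0,"ty":0,"tz":45,"ax":0,"ay":0,"az":0,"claw":1},{"tx":20,"ty":26,"tz":35,"ax":0,"ay":0,"az":0,"claw":1},{"tx":20,"ty":26,"tz":35,"ax":0,"ay":0,"az":1,"claw":1},{"tx":20,"ty":26,"tz":35,"ax":0,"ay":0,"az":1,"claw":1},{"tx":20,"ty":26,"tz":10,"ax":0,"ay":0,"az":1,"claw":1},{"tx":17,"ty":24,"tz":0,"ax":0,"ay":0,"az":1,"claw":1},{"tx":0,"ty":0,"tz":0,"ax":0,"ay":0,"az":0.7,"claw":1},{"tx":0,"ty":0,"tz":0,"ax":0,"ay":0,"az":0,"claw":1}]}}

```text
time_s: 7.25
tcp_pos: [0.5611, 0.0669, 0.2527]
eef_rot: [180.0, -0.0, -85.4]
contact_force: [-0.3, 0.0, -0.6]
gripper_width: 0.0587
```

```bash
cat >> h.py <<'E'
def tube(n="wrist",zl=.072,zh=.1):
    c=cap(n);P,ok=cloud(c)
    m=ok&(P[...,2]>zl)&(P[...,2]<zh)&(abs(P[...,0]-.56)<.16)&(abs(P[...,1]-.04)<.17)
    q=P[m]
    print(n,len(q),[np.round(v,1) for v in cv2.minAreaRect((q[:,:2]*1000).astype(np.float32))],"ztop",np.percentile(q[:,2],98).round(4))
    return c,P,ok
E
python3 - <<'E'
from h import *
c,P,ok=tube("wrist");cv2.imwrite("pics/w1.png",c["image"]); tube("scene");tube("side")
s=r.get_state();print(s["tcp_pos"],s["eef_rot"])
E
```

```text
wrist 16156 [array([562.9,  63.5]), array([261.2,  55.5]), np.float64(5.1)] ztop 0.0904
scene 1506 [array([563.6,  66.5]), array([264.3,  56.7]), np.float64(5.1)] ztop 0.0929
side 2872 [array([562.1,  68.7]), array([261.4,  54.8]), np.float64(5.9)] ztop 0.0906
[0.56075432 0.06585683 0.25292266] [ 1.79990660e+02 -2.48655997e-03 -8.54792981e+01]
```

View pics/w1.png

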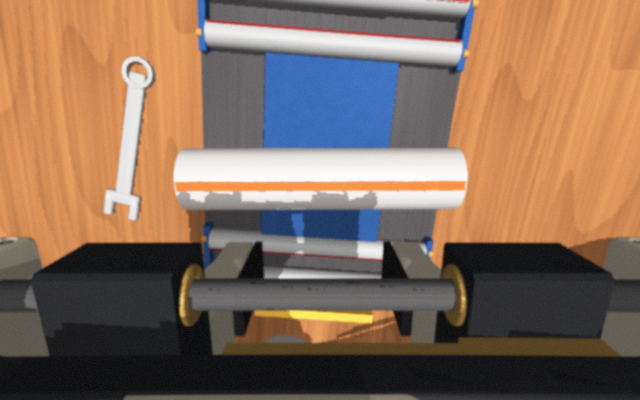

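{"name": "step_arm", "arguments": {"increments": [{"tx":1,"ty":0,"tz":-45,"ax":0,"ay":0,"az":0.4,"claw":1},{"tx":0,"ty":0,"tz":-45,"ax":0,"ay":0,"az":0,"claw":1},{"tx":0,"ty":0,"tz":-35,"ax":0,"ay":0,"az":0,"claw":1},{"tx":0,"ty":0,"tz":-12,"ax":0,"ay":0,"az":0,"claw":1},{"tx":0,"ty":0,"tz":-3,"ax":0,"ay":0,"az":0,"claw":1},{"tx":0,"ty":0,"tz":-2,"ax":0,"ay":0,"az":0,"claw":1},{"tx":0,"ty":0,"tz":-1,"ax":0,"ay":0,"az":0,"claw":1},{"tx":0,"ty":0,"tz":-1,"ax":0,"ay":0,"az":0,"claw":1},{"tx":0,"ty":0,"tz":0,"ax":0,"ay":0,"az":0,"claw":1}]}}

```text
time_s: 8.3
tcp_pos: [0.5627, 0.0666, 0.1098]
eef_rot: [-179.9, 0.0, -85.0]
contact_force: [0.3, -0.2, 0.4]
gripper_width: 0.0876
```

{"name": "step_arm", "arguments": {"increments": [{"tx":0,"ty":0,"tz":-0.8,"ax":0,"ay":0,"az":0,"claw":1},{"tx":0,"ty":0,"tz":0,"ax":0,"ay":0,"az":0,"claw":1}]}}

```text
time_s: 8.5
tcp_pos: [0.5628, 0.0665, 0.1092]
eef_rot: [-179.9, -0.0, -85.0]
contact_force: [-2.1, -0.6, 6.7]
gripper_width: 0.0877
```

{"name": "step_arm", "arguments": {"increments": [{"tx":0,"ty":0,"tz":-0.6,"ax":0,"ay":0,"az":0,"claw":1},{"tx":0,"ty":0,"tz":0,"ax":0,"ay":0,"az":-1,"claw":1},{"tx":0,"ty":0,"tz":0,"ax":0,"ay":0,"az":-1,"claw":1},{"tx":0,"ty":0,"tz":0,"ax":0,"ay":0,"az":-1,"claw":1},{"tx":0,"ty":0,"tz":0,"ax":0,"ay":0,"az":-1,"claw":1},{"tx":0,"ty":0,"tz":0,"ax":0,"ay":0,"az":-1,"claw":1},{"tx":0,"ty":0,"tz":0,"ax":0,"ay":0,"az":-1,"claw":1}]}}

```text
time_s: 9.2
tcp_pos: [0.5631, 0.0666, 0.1091]
eef_rot: [-179.9, 0.0, -91.0]
contact_force: [-1.7, -1.4, 8.8]
gripper_width: 0.0877
```

```bash
python3 - <<'E'
from h import *
tube("wrist");tube("scene");tube("side")
s=r.get_state();print(s["tcp_pos"],s["eef_rot"],s["contact_force"],s["moment"])
E
```

```text
wrist 33218 [array([562.3,  64. ]), array([262. ,  53.2]), np.float64(4.3)] ztop 0.0923
scene 817 [array([573.8,  70.2]), array([243.7,  56.3]), np.float64(3.8)] ztop 0.0928
side 2826 [array([562.3,  71.1]), array([262.6,  55.5]), np.float64(6.2)] ztop 0.0952
[0.56313671 0.06658448 0.10909281] [-1.79875896e+02  1.16227425e-02 -9.09982965e+01] [-2.15349281  0.115525    8.8568555 ] [-0.10260102  0.98395693  0.05914701]
```

{"name": "step_arm", "arguments": {"increments": [{"tx":0,"ty":0,"tz":15,"ax":0,"ay":0,"az":0,"claw":1},{"tx":0,"ty":0,"tz":45,"ax":0,"ay":0,"az":-8.1,"claw":-1},{"tx":0,"ty":0,"tz":0,"ax":0,"ay":0,"az":-8.1,"claw":-1},{"tx":0,"ty":0,"tz":0,"ax":0,"ay":0,"az":-8.1,"claw":-1},{"tx":0,"ty":0,"tz":0,"ax":0,"ay":0,"az":-8.1,"claw":-1},{"tx":0,"ty":0,"tz":0,"ax":0,"ay":0,"az":-8.1,"claw":-1},{"tx":0,"ty":0,"tz":0,"ax":0,"ay":0,"az":-8.1,"claw":-1},{"tx":0,"ty":0,"tz":0,"ax":0,"ay":0,"az":-8.1,"claw":-1},{"tx":0,"ty":0,"tz":0,"ax":0,"ay":0,"az":-8.1,"claw":-1},{"tx":0,"ty":0,"tz":0,"ax":0,"ay":0,"az":-8.1,"claw":-1},{"tx":0,"ty":0,"tz":0,"ax":0,"ay":0,"az":-8.1,"claw":-1},{"tx":0,"ty":0,"tz":0,"ax":0,"ay":0,"az":-8,"claw":-1}]}}

```text
time_s: 10.55
tcp_pos: [0.5623, 0.0665, 0.1677]
eef_rot: [180.0, 0.0, 179.6]
contact_force: [0.2, 0.2, 0.4]
gripper_width: 0.0053
```

```bash
python3 - <<'E'
from h import *
c,P,ok=tube("wrist");tube("scene");tube("side")
cv2.imwrite("pics/w2.png",np.hstack([c["image"],cap("side")["image"][130:,170:]])[:, :800] if 0 else c["image"])
s=r.get_state();print(s["tcp_pos"],s["eef_rot"],s["joints"],s["gripper_width"])
E
```

```text
wrist 20548 [array([546.4,  65.5]), array([228.7,  54.9]), np.float64(5.1)] ztop 0.0904
scene 1259 [array([563.8,  68.7]), array([264.7,  56.7]), np.float64(4.4)] ztop 0.0928
side 2874 [array([561.8,  71.9]), array([262.3,  55.9]), np.float64(6.6)] ztop 0.0907
[0.56231258 0.06650213 0.16766042] [ 1.79992565e+02  1.58373065e-02 -1.79864489e+02] [ 2.65446053e+01  1.40408400e+01 -1.94366236e+01  4.61543986e-04
 -5.65050449e+01 -1.16409348e+02] 0.0005434326735305229
```

{"name": "step_arm", "arguments": {"increments": [{"tx":0,"ty":16,"tz":-35,"ax":0,"ay":0,"az":0,"claw":-1},{"tx":0,"ty":0,"tz":-17,"ax":0,"ay":0,"az":0,"claw":-1},{"tx":0,"ty":0,"tz":-3,"ax":0,"ay":0,"az":0,"claw":-1},{"tx":0,"ty":0,"tz":-2,"ax":0,"ay":0,"az":0,"claw":-1},{"tx":0,"ty":0,"tz":-2,"ax":0,"ay":0,"az":0,"claw":-1},{"tx":0,"ty":0,"tz":-0.3,"ax":0,"ay":0,"az":0,"claw":-1}]}}

```text
time_s: 11.3
tcp_pos: [0.5628, 0.0824, 0.1089]
eef_rot: [180.0, 0.1, 180.0]
contact_force: [-0.5, 0.1, -0.4]
gripper_width: 0.0005
```

{"name": "step_arm", "arguments": {"increments": [{"tx":0,"ty":-2,"tz":-0.6,"ax":0,"ay":0,"az":0,"claw":-1},{"tx":0,"ty":0,"tz":0,"ax":0,"ay":0,"az":0,"claw":-1}]}}

```text
time_s: 11.5
tcp_pos: [0.563, 0.0804, 0.1086]
eef_rot: [180.0, 0.1, 180.0]
contact_force: [-1.0, 1.3, 4.3]
gripper_width: 0.0005
```

{"name": "step_arm", "arguments": {"increments": [{"tx":0,"ty":-4,"tz":-0.3,"ax":0,"ay":0,"az":0,"claw":-1},{"tx":0,"ty":-8,"tz":0,"ax":0,"ay":0,"az":0,"claw":-1},{"tx":0,"ty":-10,"tz":0,"ax":0,"ay":0,"az":0,"claw":-1},{"tx":0,"ty":-10,"tz":0,"ax":0,"ay":0,"az":0,"claw":-1}]}}

```text
time_s: 11.9
tcp_pos: [0.5651, 0.0487, 0.1092]
eef_rot: [179.9, 0.4, -180.0]
contact_force: [4.5, 1.0, 5.9]
gripper_width: 0.0005
```

{"name": "step_arm", "arguments": {"increments": [{"tx":0,"ty":-10,"tz":0,"ax":0,"ay":0,"az":0,"claw":-1},{"tx":0,"ty":-10,"tz":0,"ax":0,"ay":0,"az":0,"claw":-1},{"tx":0,"ty":-6,"tz":0,"ax":0,"ay":0,"az":0,"claw":-1},{"tx":0,"ty":-3,"tz":0,"ax":0,"ay":0,"az":0,"claw":-1}]}}

```text
time_s: 12.3
tcp_pos: [0.5635, 0.0189, 0.1084]
eef_rot: [180.0, 0.1, 180.0]
contact_force: [2.7, 0.5, 10.3]
gripper_width: 0.0006
```

```bash
python3 - <<'E'
from h import *
tube("scene");tube("side")
s=r.get_state();print(s["tcp_pos"],s["contact_force"])
E
```

```text
scene 1156 [array([566.1,  35.6]), array([264.3,  59.2]), np.float64(4.7)] ztop 0.0928
side 2621 [array([565. ,  35.3]), array([261.4,  59.5]), np.float64(4.9)] ztop 0.0911
[0.56346157 0.01900596 0.10842482] [ 2.423682   -0.84306975 10.72988914]
```

{"name": "step_arm", "arguments": {"increments": [{"tx":0,"ty":0,"tz":8,"ax":0,"ay":0,"az":0,"claw":-1},{"tx":0,"ty":33,"tz":0,"ax":0,"ay":0,"az":0,"claw":-1},{"tx":0,"ty":0,"tz":-4,"ax":0,"ay":0,"az":0,"claw":-1},{"tx":0,"ty":0,"tz":-2,"ax":0,"ay":0,"az":0,"claw":-1},{"tx":0,"ty":0,"tz":-1.5,"ax":0,"ay":0,"az":0,"claw":-1},{"tx":0,"ty":-3,"tz":-0.5,"ax":0,"ay":0,"az":0,"claw":-1},{"tx":0,"ty":-6,"tz":0,"ax":0,"ay":0,"az":0,"claw":-1},{"tx":0,"ty":-10,"tz":0,"ax":0,"ay":0,"az":0,"claw":-1},{"tx":0,"ty":-10,"tz":0,"ax":0,"ay":0,"az":0,"claw":-1}]}}

```text
time_s: 13.3
tcp_pos: [0.5634, 0.0229, 0.1091]
eef_rot: [180.0, 0.2, -180.0]
contact_force: [1.4, 0.4, 13.2]
gripper_width: 0.0004
```

{"name": "step_arm", "arguments": {"increments": [{"tx":0,"ty":-10,"tz":0,"ax":0,"ay":0,"az":0,"claw":-1},{"tx":0,"ty":-10,"tz":0,"ax":0,"ay":0,"az":0,"claw":-1},{"tx":0,"ty":-8,"tz":0,"ax":0,"ay":0,"az":0,"claw":-1},{"tx":0,"ty":-5,"tz":0,"ax":0,"ay":0,"az":0,"claw":-1},{"tx":0,"ty":-2,"tz":0,"ax":0,"ay":0,"az":0,"claw":-1}]}}

```text
time_s: 13.8
tcp_pos: [0.5636, -0.0121, 0.108]
eef_rot: [180.0, 0.2, 179.9]
contact_force: [4.0, 0.2, 4.3]
gripper_width: 0.0001
```

```bash
python3 - <<'E'
from h import *
tube("scene");tube("side")
s=r.get_state();print(s["tcp_pos"],s["contact_force"])
E
```

```text
scene 1119 [array([569.2,   4.5]), array([263.6,  59.1]), np.float64(4.2)] ztop 0.0931
side 2441 [array([567.9,   3.9]), array([262.6,  59.1]), np.float64(4.8)] ztop 0.0912
[ 0.56344486 -0.01201132  0.10796978] [ 3.61194718 -0.09809673  6.23269251]
```

{"name": "step_arm", "arguments": {"increments": [{"tx":4,"ty":0,"tz":8,"ax":0,"ay":0,"az":0,"claw":-1},{"tx":0,"ty":33,"tz":0,"ax":0,"ay":0,"az":0,"claw":-1},{"tx":0,"ty":0,"tz":-4,"ax":0,"ay":0,"az":0,"claw":-1},{"tx":0,"ty":0,"tz":-2,"ax":0,"ay":0,"az":0,"claw":-1},{"tx":0,"ty":0,"tz":-1.5,"ax":0,"ay":0,"az":0,"claw":-1},{"tx":0,"ty":-3,"tz":-0.5,"ax":0,"ay":0,"az":0,"claw":-1},{"tx":0,"ty":-6,"tz":0,"ax":0,"ay":0,"az":0,"claw":-1},{"tx":0,"ty":-10,"tz":0,"ax":0,"ay":0,"az":0,"claw":-1},{"tx":0,"ty":-10,"tz":0,"ax":0,"ay":0,"az":0,"claw":-1}]}}

```text
time_s: 14.8
tcp_pos: [0.5676, -0.0082, 0.109]
eef_rot: [-180.0, 0.2, -180.0]
contact_force: [1.8, 0.3, 12.4]
gripper_width: 0.0005
```

{"name": "step_arm", "arguments": {"increments": [{"tx":0,"ty":-10,"tz":0,"ax":0,"ay":0,"az":0,"claw":-1},{"tx":0,"ty":-10,"tz":0,"ax":0,"ay":0,"az":0,"claw":-1},{"tx":0,"ty":-8,"tz":0,"ax":0,"ay":0,"az":0,"claw":-1},{"tx":0,"ty":-5,"tz":0,"ax":0,"ay":0,"az":0,"claw":-1},{"tx":0,"ty":-2,"tz":0,"ax":0,"ay":0,"az":0,"claw":-1}]}}

```text
time_s: 15.3
tcp_pos: [0.5676, -0.0432, 0.1081]
eef_rot: [180.0, 0.2, 179.9]
contact_force: [4.7, 1.2, 6.0]
gripper_width: 0.0006
```

```bash
python3 - <<'E'
from h import *
tube("scene");tube("side")
s=r.get_state();print(s["tcp_pos"],s["contact_force"])
E
```

```text
scene 1095 [array([571.5, -27.7]), array([264. ,  57.7]), np.float64(5.5)] ztop 0.0929
side 2270 [array([571.1, -28. ]), array([263.3,  59. ]), np.float64(4.1)] ztop 0.0922
[ 0.56766647 -0.0430077   0.1080981 ] [4.3443227  0.35506176 5.53003602]
```

{"name": "step_arm", "arguments": {"increments": [{"tx":4,"ty":0,"tz":8,"ax":0,"ay":0,"az":0,"claw":-1},{"tx":0,"ty":33,"tz":0,"ax":0,"ay":0,"az":0,"claw":-1},{"tx":0,"ty":0,"tz":-4,"ax":0,"ay":0,"az":0,"claw":-1},{"tx":0,"ty":0,"tz":-2,"ax":0,"ay":0,"az":0,"claw":-1},{"tx":0,"ty":0,"tz":-1.5,"ax":0,"ay":0,"az":0,"claw":-1},{"tx":0,"ty":-3,"tz":-0.5,"ax":0,"ay":0,"az":0,"claw":-1},{"tx":0,"ty":-6,"tz":0,"ax":0,"ay":0,"az":0,"claw":-1},{"tx":0,"ty":-10,"tz":0,"ax":0,"ay":0,"az":0,"claw":-1},{"tx":0,"ty":-10,"tz":0,"ax":0,"ay":0,"az":0,"claw":-1}]}}

```text
time_s: 16.3
tcp_pos: [0.5716, -0.0393, 0.109]
eef_rot: [-180.0, 0.2, 180.0]
contact_force: [0.9, 1.9, 12.2]
gripper_width: 0.0006
```

{"name": "step_arm", "arguments": {"increments": [{"tx":0,"ty":-10,"tz":0,"ax":0,"ay":0,"az":0,"claw":-1},{"tx":0,"ty":-10,"tz":0,"ax":0,"ay":0,"az":0,"claw":-1},{"tx":0,"ty":-10,"tz":0,"ax":0,"ay":0,"az":0,"claw":-1},{"tx":0,"ty":-10,"tz":0,"ax":0,"ay":0,"az":0,"claw":-1},{"tx":0,"ty":-10,"tz":10,"ax":0,"ay":0,"az":0,"claw":-1},{"tx":0,"ty":0,"tz":20,"ax":0,"ay":0,"az":0,"claw":-1},{"tx":0,"ty":0,"tz":20,"ax":0,"ay":0,"az":0,"claw":-1},{"tx":0,"ty":0,"tz":0,"ax":0,"ay":0,"az":0,"claw":-1}]}}

```text
time_s: 17.1
tcp_pos: [0.5705, -0.0893, 0.1597]
eef_rot: [180.0, 0.1, 179.9]
contact_force: [-0.3, -0.7, 0.2]
gripper_width: 0.0002
```

```bash
python3 - <<'E'
from h import *
tube("scene");c,_,_=tube("side");tube("wrist")
cv2.imwrite("pics/s3.png",c["image"])
s=r.get_state();print(s["tcp_pos"],s["contact_force"],s["time_s"])
E
```

```text
scene 1051 [array([575. , -83.4]), array([263.5,  49.6]), np.float64(0.3)] ztop 0.0861
side 1516 [array([574.9, -80.5]), array([263.4,  46.4]), np.float64(1.2)] ztop 0.0832
wrist 17161 [array([552.5, -85.5]), array([217. ,  48.1]), np.float64(0.3)] ztop 0.0838
[ 0.56913492 -0.08890215  0.15665456] [ 0.72776975 -0.75163521 -0.38058692] 17.25
```

View pics/s3.png

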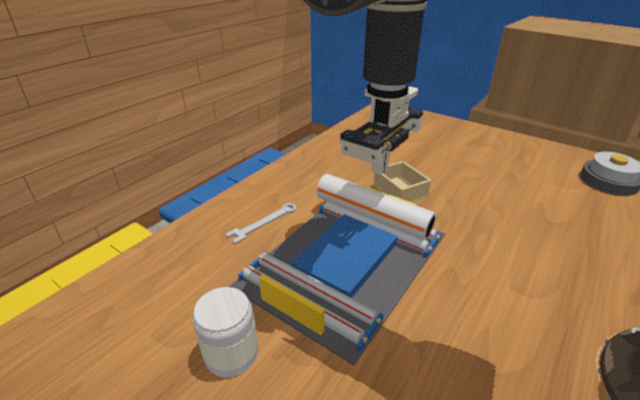

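{"name": "step_arm", "arguments": {"increments": [{"tx":4,"ty":-10,"tz":-20,"ax":0,"ay":0,"az":0,"claw":-1},{"tx":0,"ty":0,"tz":-20,"ax":0,"ay":0,"az":0,"claw":-1},{"tx":0,"ty":0,"tz":-5,"ax":0,"ay":0,"az":0,"claw":-1},{"tx":0,"ty":0,"tz":0,"ax":0,"ay":0,"az":0,"claw":-1},{"tx":0,"ty":0,"tz":0,"ax":0,"ay":0,"az":0,"claw":-1},{"tx":0,"ty":0,"tz":0,"ax":0,"ay":0,"az":0,"claw":-1},{"tx":0,"ty":0,"tz":0,"ax":0,"ay":0,"az":0,"claw":-1},{"tx":0,"ty":0,"tz":0,"ax":0,"ay":0,"az":0,"claw":-1},{"tx":0,"ty":0,"tz":0,"ax":0,"ay":0,"az":0,"claw":-1},{"tx":0,"ty":0,"tz":0,"ax":0,"ay":0,"az":0,"claw":-1}]}}

```text
time_s: 18.25
tcp_pos: [0.5743, -0.0985, 0.1124]
eef_rot: [180.0, 0.0, 180.0]
contact_force: [0.3, -0.4, -0.1]
gripper_width: 0.0005
```

```bash
python3 - <<'E'
from h import *
for i in range(2):
    c,P,ok=tube("side",zl=.06)
    hsv=cv2.cvtColor(c["image"],cv2.COLOR_BGR2HSV)
    q=P[(cv2.inRange(hsv,(8,150,100),(20,255,255))>0)&ok&(P[...,2]>.05)&(P[...,2]<.09)&(abs(P[...,1]+.083)<.04)]
    print(len(q),np.median(q,0) if len(q) else 0)
s=r.get_state();print(s["tcp_pos"],s["contact_force"],s["time_s"],s["eef_rot"])
E
```

```text
side 2351 [array([574.7, -89.4]), array([262.8,  74.3]), np.float64(0.6)] ztop 0.0835
291 [ 0.56162691 -0.05573136  0.06131041]
side 2341 [array([574.5, -89.1]), array([262.4,  74. ]), np.float64(0.7)] ztop 0.0834
296 [ 0.56054274 -0.05561288  0.06124341]
[ 0.57427007 -0.09856658  0.11231976] [ 0.06534944  0.20823355 -0.37474788] 18.35 [-1.79999039e+02  2.05043818e-03  1.79958579e+02]
```

{"name": "step_arm", "arguments": {"increments": [{"tx":0,"ty":0,"tz":-6,"ax":0,"ay":0,"az":0,"claw":-1},{"tx":0,"ty":0,"tz":-2,"ax":0,"ay":0,"az":0,"claw":-1},{"tx":0,"ty":0,"tz":-1.5,"ax":0,"ay":0,"az":0,"claw":-1},{"tx":0,"ty":0,"tz":-0.5,"ax":0,"ay":0,"az":0,"claw":-1},{"tx":0,"ty":0,"tz":0,"ax":0,"ay":0,"az":0,"claw":-1}]}}

```text
time_s: 18.85
tcp_pos: [0.5742, -0.0986, 0.1024]
eef_rot: [-180.0, -0.0, 180.0]
contact_force: [-1.1, 0.2, 3.0]
gripper_width: 0.0007
```

{"name": "step_arm", "arguments": {"increments": [{"tx":0,"ty":3,"tz":-0.4,"ax":0,"ay":0,"az":0,"claw":-1},{"tx":0,"ty":30,"tz":0,"ax":0,"ay":0,"az":0,"claw":-1},{"tx":0,"ty":35,"tz":0,"ax":0,"ay":0,"az":0,"claw":-1},{"tx":0,"ty":30,"tz":20,"ax":0,"ay":0,"az":0,"claw":-1}]}}

```text
time_s: 19.25
tcp_pos: [0.5726, 0.0003, 0.1196]
eef_rot: [-180.0, -0.2, 179.9]
contact_force: [0.3, 0.8, -0.0]
gripper_width: 0.0008
```

```bash
cat > o.py <<'E'
from h import *
for i in range(4):
    c=cap("scene" if i%2 else "side");P,ok=cloud(c)
    hsv=cv2.cvtColor(c["image"],cv2.COLOR_BGR2HSV)
    q=P[(cv2.inRange(hsv,(8,150,100),(20,255,255))>0)&ok&(P[...,2]>.04)&(P[...,2]<.09)&(abs(P[...,1]+.083)<.036)&(abs(P[...,0]-.57)<.12)]
    print(r.get_state()["time_s"],len(q),np.median(q,0).round(4) if len(q) else 0)
s=r.get_state();print(s["tcp_pos"],s["contact_force"],s["time_s"])
E
python3 o.py
```

```text
19.3 0 0
19.35 0 0
19.4 0 0
19.45 0 0
[5.74504769e-01 4.82853530e-04 1.22103619e-01] [ 0.13097303 -0.71512397  0.10640281] 19.45
```

```bash
python3 o.py; python3 -c "
from h import *
tube('side');tube('scene')
c=cap('side');cv2.imwrite('pics/s4.png',cv2.resize(c['image'][140:280,280:480],None,fx=3,fy=3))"
```

```text
19.5 0 0
19.55 0 0
19.6 0 0
19.65 0 0
[ 0.57384361 -0.00128864  0.12124186] [ 0.31931037 -0.38766156 -0.5807207 ] 19.65
side 971 [array([523. , -83.1]), array([159.3,  49.3]), np.float64(1.1)] ztop 0.0832
scene 898 [array([608.8, -83.2]), array([196.8,  51.6]), np.float64(0.6)] ztop 0.086
```

View pics/s4.png

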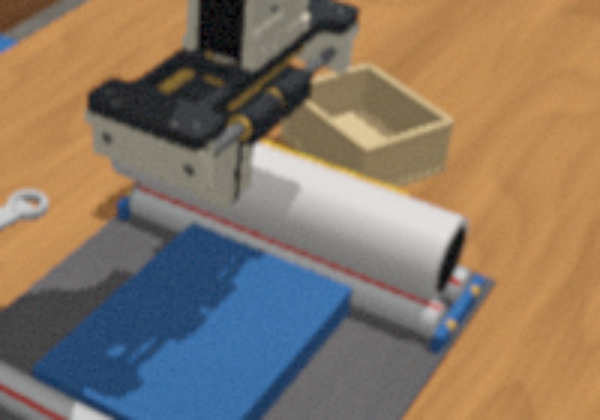

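{"name": "step_arm", "arguments": {"increments": [{"tx":0,"ty":-33,"tz":0,"ax":0,"ay":0,"az":0,"claw":-1},{"tx":0,"ty":-33,"tz":0,"ax":0,"ay":0,"az":0,"claw":-1},{"tx":0,"ty":0,"tz":-10,"ax":0,"ay":0,"az":0,"claw":-1},{"tx":0,"ty":0,"tz":-6,"ax":0,"ay":0,"az":0,"claw":-1},{"tx":0,"ty":0,"tz":-2,"ax":0,"ay":0,"az":0,"claw":-1},{"tx":0,"ty":0,"tz":-1.5,"ax":0,"ay":0,"az":0,"claw":-1},{"tx":0,"ty":0,"tz":-0.5,"ax":0,"ay":0,"az":0,"claw":-1},{"tx":0,"ty":0,"tz":0,"ax":0,"ay":0,"az":0,"claw":-1}]}}

```text
time_s: 20.6
tcp_pos: [0.5744, -0.066, 0.102]
eef_rot: [-180.0, 0.0, -180.0]
contact_force: [-0.5, -0.5, 0.7]
gripper_width: 0.0001
```

{"name": "step_arm", "arguments": {"increments": [{"tx":0,"ty":0,"tz":-0.6,"ax":0,"ay":0,"az":0,"claw":-1},{"tx":0,"ty":0,"tz":0,"ax":0,"ay":0,"az":0,"claw":-1}]}}

```text
time_s: 20.8
tcp_pos: [0.5745, -0.0663, 0.1016]
eef_rot: [180.0, 0.0, 180.0]
contact_force: [0.2, 0.8, 0.8]
gripper_width: 0.0005
```

{"name": "step_arm", "arguments": {"increments": [{"tx":0,"ty":0,"tz":2,"ax":0,"ay":0,"az":0,"claw":-1},{"tx":0,"ty":-5,"tz":0,"ax":0,"ay":0,"az":0,"claw":-1},{"tx":0,"ty":0,"tz":-1,"ax":0,"ay":0,"az":0,"claw":-1},{"tx":0,"ty":0,"tz":-0.6,"ax":0,"ay":0,"az":0,"claw":-1},{"tx":0,"ty":0,"tz":0,"ax":0,"ay":0,"az":0,"claw":-1}]}}

```text
time_s: 21.3
tcp_pos: [0.5745, -0.0719, 0.1024]
eef_rot: [-180.0, 0.0, 180.0]
contact_force: [-1.5, -0.4, 6.6]
gripper_width: 0.0003
```

{"name": "step_arm", "arguments": {"increments": [{"tx":0,"ty":-2,"tz":-0.1,"ax":0,"ay":0,"az":0,"claw":-1},{"tx":0,"ty":-35,"tz":0,"ax":0,"ay":0,"az":0,"claw":-1},{"tx":0,"ty":-35,"tz":3,"ax":0,"ay":0,"az":0,"claw":-1}]}}

```text
time_s: 21.6
tcp_pos: [0.5744, -0.1436, 0.1047]
eef_rot: [180.0, 0.0, -179.9]
contact_force: [-0.1, 0.8, -0.2]
gripper_width: 0.0005
```

```bash
sed -i 's/range(4)/range(12)/; s/"scene" if i%2 else "side"/"side"/' o.py; python3 o.py; python3 -c "
from h import *
tube('side')"
```

```text
21.65 0 0
21.7 0 0
21.75 0 0
21.8 0 0
21.85 0 0
21.9 13 [ 0.5529 -0.0554  0.042 ]
21.95 187 [ 0.5505 -0.0547  0.048 ]
22.0 256 [ 0.555  -0.0547  0.0564]
22.05 289 [ 0.5579 -0.0566  0.064 ]
22.1 290 [ 0.5584 -0.0599  0.0703]
22.15 269 [ 0.5627 -0.0645  0.0751]
22.2 241 [ 0.5654 -0.0695  0.0785]
[ 0.57439081 -0.14300485  0.10456567] [-0.22288632  0.1650331   0.0612196 ] 22.2
side 1569 [array([574.6, -94. ]), array([262. ,  69.6]), np.float64(0.5)] ztop 0.0921
```

{"name": "step_arm", "arguments": {"increments": [{"tx":0,"ty":0,"tz":40,"ax":0,"ay":0,"az":0,"claw":-1},{"tx":0,"ty":0,"tz":45,"ax":0,"ay":0,"az":0,"claw":-1},{"tx":0,"ty":0,"tz":45,"ax":0,"ay":0,"az":0,"claw":-1},{"tx":0,"ty":0,"tz":0,"ax":0,"ay":0,"az":0,"claw":-1},{"tx":0,"ty":0,"tz":0,"ax":0,"ay":0,"az":0,"claw":-1},{"tx":0,"ty":0,"tz":0,"ax":0,"ay":0,"az":0,"claw":-1},{"tx":0,"ty":0,"tz":0,"ax":0,"ay":0,"az":0,"claw":-1},{"tx":0,"ty":0,"tz":0,"ax":0,"ay":0,"az":0,"claw":-1},{"tx":0,"ty":0,"tz":0,"ax":0,"ay":0,"az":0,"claw":-1},{"tx":0,"ty":0,"tz":0,"ax":0,"ay":0,"az":0,"claw":-1},{"tx":0,"ty":0,"tz":0,"ax":0,"ay":0,"az":0,"claw":-1},{"tx":0,"ty":0,"tz":0,"ax":0,"ay":0,"az":0,"claw":-1}]}}

```text
time_s: 23.45
tcp_pos: [0.5743, -0.1436, 0.2345]
eef_rot: [180.0, -0.0, 180.0]
contact_force: [-0.1, -0.2, 0.0]
gripper_width: 0.0008
```

```bash
sed -i 's/range(12)/range(6)/' o.py; python3 o.py; python3 -c "
from h import *
tube('side');tube('scene')"
```

```text
23.5 71 [ 0.5604 -0.0947  0.0811]
23.55 75 [ 0.56   -0.0944  0.081 ]
23.6 76 [ 0.5636 -0.0947  0.0809]
23.65 71 [ 0.5548 -0.0945  0.081 ]
23.7 76 [ 0.5594 -0.0948  0.0808]
23.75 71 [ 0.559  -0.095   0.0809]
[ 0.57429636 -0.14357872  0.23460435] [-0.71898631 -0.07603357  0.07086136] 23.75
side 1534 [array([574.2, -81.4]), array([262. ,  46.4]), np.float64(1.0)] ztop 0.0834
scene 1269 [array([575.6, -82.5]), array([264.1,  51.7]), np.float64(0.1)] ztop 0.0864
```

At rest in the right nest; handing in.

```bash
python3 -c "
from h import *
print(r.close_job())"
```

```text
the job is handed in; nothing more can be done
None
```

The fork tube is at rest between the right pair of rollers, which is the free-running pair, and I handed the job in at about 24 s. No verdict came back.

- **Feeling the rollers:** I stroked the inner roller of each pair at its near end. The left one dragged on the finger with about 7 N sideways at about 9 N pressure. The right one showed no sideways force beyond sensor noise, under 1 N at 5–9 N pressure.
- **Rolling the tube:** Four strokes from above took it to the right nest, where it dropped in. Before the spin its yaw was within about 1° of the stand and its top was at about 84 mm.
- **Spinning it:** I stroked the top twice.
  - **First stroke:** I couldn't confirm a spin, because the orange line was out of the cameras' view.
  - **Second stroke (about 0.35 m/s):** the hand was clear by 21.6 s. The orange line came into view at 21.9 s and was seen moving at about 5 rad/s until 22.2 s, when I stopped watching. By 23.5 s the tube had stopped.
- **Last checks:**
  - **Tube:** the line stood still for 0.25 s. The tube's centre was at y about −0.082 m against my nest estimate of −0.083 m, and about 15 mm off along the rollers (limit 50 mm). The side camera put its top at 83 mm and the scene camera at 86 mm. The scene camera had read 2–3 mm high throughout.
  - **Hand:** it was lifted about 130 mm clear of the tube and touching nothing.

**What didn't work:** an early attempt to straighten the tube's 5° skew by twisting it with open fingers had no effect; it lined up by itself on dropping into the nest. I also had to reposition the hand once before the second stroke, because it sat too near the edge of the tube. I did not re-measure the can, bin and wrench at the end.

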